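# Pin the retaining bar of a tilted dish stand

### The arm

A 7-joint arm with a two-finger parallel gripper is mounted at the origin on a cart in front of the work surface, level with it; the furniture and walls round the work are solid. World frame = base frame: x ahead of the robot, y to its left, z up, the work surface at z = 0. Lengths are in m, angles in rad, forces in N, time in s.
With the tool pointing down it reaches from about 0.35 to 0.9 m from the base axis. Payload 8.1 kg.
Tool frame: the origin (TCP) lies at the very end of the fingers, on their centre line; the grasp point (between the pads) lies 19 mm behind it; y points along the fingers, x is the direction in which the jaws open and shut, and the axes are right-handed (so a half turn about y gives the same grasp; the last joint's range is limited). The gripper opens to 92 mm and grips with 3 to 60 N. Pads are 19 mm wide; open, the fingers measure 130 mm over their backs; the gripper's body (75 mm by 190 mm) begins 47 mm behind the grasp point.
Start: joints at [1.054, 0.434, 0.025, 1.573, -0.012, 1.134, -0.075], TCP at [0.251, -0.572, 0.227] pointing down, gripper open.
Joint ranges: [-2.62, 2.62], [-0.44, 2.09], [-1.27, 1.32], [0.08, 2.57], [-1.32, 4.46], [0.12, 2], [-2.74, 2.74]. Speed limits (rad/s): [2.22, 2.22, 3.01, 3.01, 3.14, 3.14, 3.14].

### API

Orientations are given as a rotation vector (axis times angle).
In Python, from cell import arm, imaging gives the robot as it stands. The module is installed in compiled form; this text tells all that it offers.
- The arm moves only by the tool send_rows, never from a script. Its argument "steps" is a list of rows, each a list of 5 numbers: the opening, from 0 (shut) to 1 (fully open), then the shift along the tool's x, y, z in cm, then the turn about the tool's y in rad. In form: [[jaw, x, y, z, roll], ...]. A call has 1 to 20 rows; each row is the pose to reach, as a shift and turn from the pose commanded when the call began, along the tool's axes at that moment; what a row does not reach only later rows make up. A row lasts 1/8 s, in which the tool goes at most 62.5 mm and 10.7 degrees, less where a joint would pass 70% of its speed; a pose out of reach is approached as far as the arm can. A call with a gripper value outside its range is refused whole. The fingers move at their own pace and stop on an object; "squeeze" is the grip in N (left out, the last holds). Time passes only in rows, so rows that repeat a pose let the fingers close. It gives the time, the measured TCP pose, the force and the opening at its end, in the units of the state.
- arm.observe(): the state, without advancing time (a new reading comes with each control period).
- imaging.get_image(name): name is "scene" or "top"; returns the picture (400x640x3 uint8, blue, green, red); there is no depth.
- imaging.camera_params(name): a dict with "camera_matrix" (3x3 intrinsics, pixels), "position" and "orientation" of the camera in the world. Camera axes: x right, y down, z forward; pixel columns grow to the right and rows downward; lengths in m; the calibration is good to about 2 mm. A picture is of the moment at which its call begins. camera_params takes no time and is no camera call.
- arm.sign_off(): hands the job in, once; it reports no verdict.
The state is a dict: "clock": time; "joints": joint angles; "dq": joint speeds; "joint_efforts": joint torques, N m; "position": TCP position; "ee_rot": TCP orientation; "force": force on the tool from outside, world axes, zero at the start; "ft_torque": the same for the moment, N m; "width": opening from 0.0 (shut) to 1.0 (fully open).
Only numpy, scipy, OpenCV 4.12 (cv2) and the standard library are available. Lean on these libraries where they do the work, as an engineer would, in place of code of your own. Each camera call takes 0.05 s, during which the arm holds its last target.

### The job

Secure the two stacked dishes on the tilted stand: swing the retaining bar by its black knob all the way into the fork, against its stop, so that the holes line up. Then take the ball-lock pin from its parking block with both its side buttons squeezed in, slide it through the fork and the bar until its collar sits on the fork, and let go so that the buttons spring out and the pin is locked. Leave the things round about where they are.

Things in the scene. Friction and masses are not known exactly. Their poses are not given: they have to be found in the camera images.
- fork_hole (a point): Mouth of the fork's hole, centred on the outer (upper) face of the upper of two steel lugs: 44 x 44 x 10 mm, 14 mm apart, 18 mm through holes with small chamfer; 34 mm thick over both, then 28 mm free above the deck. A web closes the -y side. z = deck normal outward = hole axis (pin goes in along -z), x up the slope, y left along the deck
- retaining_bar (a joint): Angle (rad) of the aluminium bar, 22 x 10 mm, 150 mm from pivot to its 22 mm end hole. 0 = closed against its stop, end in the fork, holes in line; positive = open, swung up the slope, away from the robot (counter-clockwise seen from outside the deck, about the deck normal). Stiff hinge (2 to 4 N at the knob): it stays where it is left
- bar_knob (a point): Centre (half-way up) of the black round knob on the bar, 22 mm wide, 34 mm tall, standing along the deck normal 60 mm from the pivot; bar closed, it is 90 mm from the fork hole. z along the knob's axis, outward; -y along the bar away from the pivot
- bar_pivot (a point): Point on the bar's pivot axis, level with the middle of the knob, 150 mm to the +y side of the fork hole; same axes as fork_hole
- pin_handle (a point): Centre of the grey handle of the loose ball-lock pin (0.14 kg): 24 (x) by 26 (y) by 50 (z) mm. On its +y and -y faces are steel push buttons 18 x 36 mm, 4 mm proud each (34 mm over both), flush when pressed with about 8 N. A collar 34 mm wide, 4 mm thick, has its underside 29 mm below this point. z = pin axis from tip to handle; y through both buttons
- pin_tip (a point): Tip of the pin's 16 mm shank, 87 mm below the handle's centre, 58 mm below the collar; the last 12 mm taper to 8 mm. Two balls, 18 mm above the tip, stand 3.5 mm out of the shank on +y and -y; each draws in only while the button on its side is pressed, and with balls out the pin enters no 18 mm hole. Axes as pin_handle
- pin_button_l (a joint): Travel of the pin's +y button in m: 0 = out (ball out), 0.004 = pressed (ball in); springs back
- pin_button_r (a joint): Travel of the pin's -y button in m: 0 = out (ball out), 0.004 = pressed (ball in); springs back
- parking_block: Fixed aluminium block, 60 x 60 mm, 66 mm tall, with a 27 mm upright bore in which the pin stands loosely, its collar on top; origin at the centre of the underside, z up
- tape: Bystander: roll of tape lying flat, 98 mm wide, 25 mm tall; origin under its centre
- magnifier: Bystander: black hand loupe 120 x 46 x 10 mm lying flat; origin under its centre
- counter: Bystander: tally counter 75 x 57 x 25 mm; origin under its centre
- lid: Bystander: flat clear dish lid 103 mm wide, 12 mm tall; origin under its centre
- jar: Bystander: jar with a lid, 88 mm wide, 122 mm tall; origin under its centre
- pot: Bystander: small white pot, 53 mm wide, 62 mm tall; origin under its centre
- stand: Fixed tilted stand: grey base plate 170 x 240 x 14 mm carrying an aluminium deck sloped 35 degrees that faces up and towards the robot, with two stacked dishes, the fork at its right and the bar's pivot at its left (seen from the robot at yaw 0). Origin under the centre of the base plate; x away from the robot, y left, z up

How it is judged:
On the way, in this order (a step that is already met when the one before it is completed fails the run):
1. the bar is swung fully into the fork while the pin is still out (value of joint retaining_bar below 0.025 rad and distance between pin_tip and fork_hole above 0.03 m), for 0.2 s.
2. the pin is slid into the fork with both buttons pressed (value of joint each of pin_button_l, pin_button_r above 0.003 m and z of pin_tip in the frame of fork_hole below -0.03 m and angle between the z axis of pin_handle and the z axis of fork_hole, either way round below 0.12 rad and distance between pin_tip and fork_hole below 0.062 m), for 0.1 s.
At the end, for the whole second after the job is handed in: The bar is closed (within 0.03 rad), the pin stands through fork and bar in line with the hole (within 0.1 rad) with its collar on the fork (within 3.5 mm), both buttons are out (within 1 mm, balls out beyond the lower lug), and the pin is at rest (value of joint retaining_bar below 0.03 rad and distance between pin_tip and fork_hole below 0.0615 m and z of pin_tip in the frame of fork_hole below -0.0545 m and angle between the z axis of pin_handle and the z axis of fork_hole, either way round below 0.1 rad and value of joint each of pin_button_l, pin_button_r below 0.001 m and linear speed of lock_pin below 0.02 m/s); the robot touches nothing.
It fails at once if a bystander is pushed more than 30 mm from its place (distance of any of tape, magnifier, counter, lid, jar, pot from where it was at the start of the episode above 0.03 m).
It also fails if it takes over 50 s, if anything falls off the work surface, if the arm or the gripper's body presses on something with over 40 N, if the wrist force passes 120 N, or if a joint passes its speed limit or range.

## Working session

There is one attempt and no reset: what is moved stays moved. The work goes in short steps, Python scripts to look and compute and a tool call to move; the robot and the scene stay as the last step left them, time stands still between calls to the robot, and variables do not carry over. Pictures are saved under pics/ and viewed, and the job is handed in when it is done.

Besides the shell and the picture viewer there is one more tool, called by a JSON object that holds its "name" and its "arguments". send_rows: Moves the arm, as the interface text tells. Its arguments: {"type":"object","properties":{"steps":{"type":"array","items":{"type":"array","items":{"type":"number"}}},"squeeze":{"type":"number"}},"required":["steps"]}

```bash
mkdir -p pics; ls; python3 - <<'E'
from cell import arm, imaging
import cv2
print(arm.observe())
for n in("scene","top"):
    im=imaging.get_image(n); cv2.imwrite(f"pics/{n}0.png",im); print(n,imaging.camera_params(n))
E
```

```text
pics
{'clock': 0.0, 'joints': array([ 1.05438461,  0.43520754,  0.02497609,  1.57407298, -0.01159494,
        1.13400781, -0.07509817]), 'dq': array([-0.00078083,  0.00168251,  0.00028463,  0.0001936 , -0.00050368,
       -0.00023656,  0.00033763]), 'joint_efforts': array([-3.57540257e-04, -6.67848945e+01,  9.84711796e-01, -3.14456463e+01,
       -6.05689245e-02,  4.24838613e-02,  1.96864357e-04]), 'position': array([ 0.25105694, -0.57181102,  0.22596393]), 'ee_rot': array([-1.37625174,  0.90029723, -0.89803988]), 'force': array([-0.79271411, -0.24084924, -0.22901221]), 'ft_torque': array([-0.0203802 , -0.03223149,  0.00585782]), 'width': 1.0009976439491473}
scene {'camera_matrix': array([[373.50833314,   0.        , 314.74495326],
       [  0.        , 373.50833314, 197.08859402],
       [  0.        ,   0.        ,   1.        ]]), 'position': array([-0.17664255,  0.61281203,  0.77136227]), 'orientation': array([-1.02943093,  2.26739689, -1.14601233])}
top {'camera_matrix': array([[401.69613421,   0.        , 314.9306268 ],
       [  0.        , 401.69613421, 198.06142454],
       [  0.        ,   0.        ,   1.        ]]), 'position': array([0.38315769, 0.02661516, 1.08402555]), 'orientation': array([-2.107255  ,  2.1661753 , -0.19800492])}
```

View pics/scene0.png

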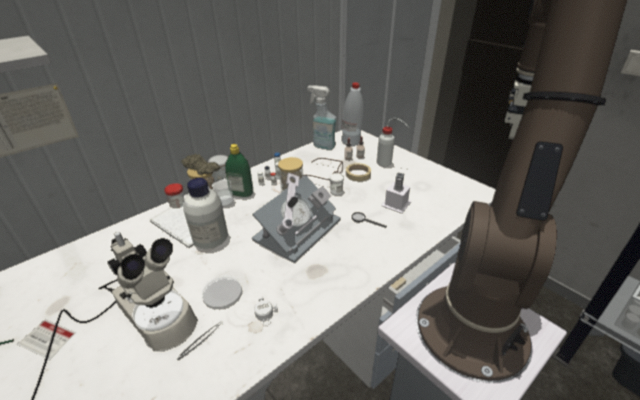

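View pics/top0.png

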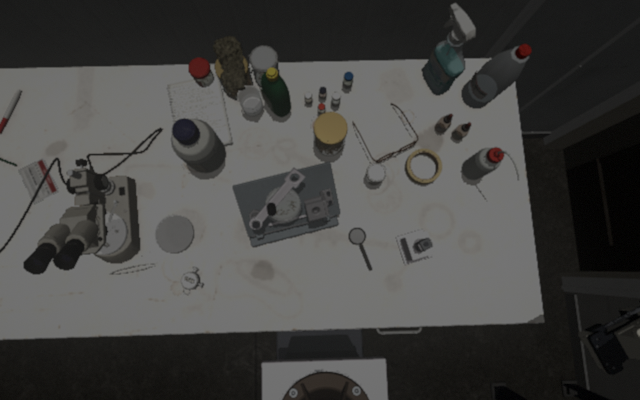

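The scene view shows the stand at about (297,220) and the parking block at (398,190). In the top view the stand is at (287,205) and the block with the pin at (415,246). I'll zoom in.

```bash
python3 - <<'E'
import cv2, numpy as np
t=cv2.imread("pics/top0.png"); s=cv2.imread("pics/scene0.png")
def crop(im,x,y,w,h,k,n,g=1.0):
    c=im[y:y+h,x:x+w]; c=cv2.resize(c,None,fx=k,fy=k,interpolation=cv2.INTER_CUBIC)
    c=np.clip(c*g,0,255).astype(np.uint8)
    for i in range(0,w,10):
        cv2.putText(c,str(x+i),(i*k,8),0,0.3,(0,0,255)); c[8:14,i*k]=(0,0,255)
    for j in range(0,h,10):
        cv2.putText(c,str(y+j),(0,j*k+4),0,0.3,(0,0,255)); 
    cv2.imwrite(n,c)
crop(t,228,155,120,95,6,"pics/t_stand.png",1.8)
crop(t,390,220,60,50,10,"pics/t_pin.png",1.8)
crop(s,245,165,100,90,6,"pics/s_stand.png")
crop(s,370,160,60,60,9,"pics/s_pin.png")
E
```

```text
(no output)
```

View pics/t_stand.png

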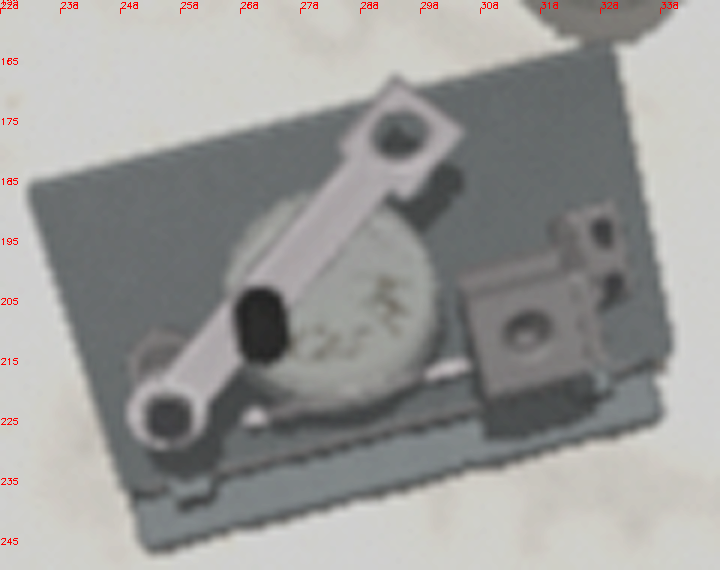

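View pics/s_stand.png

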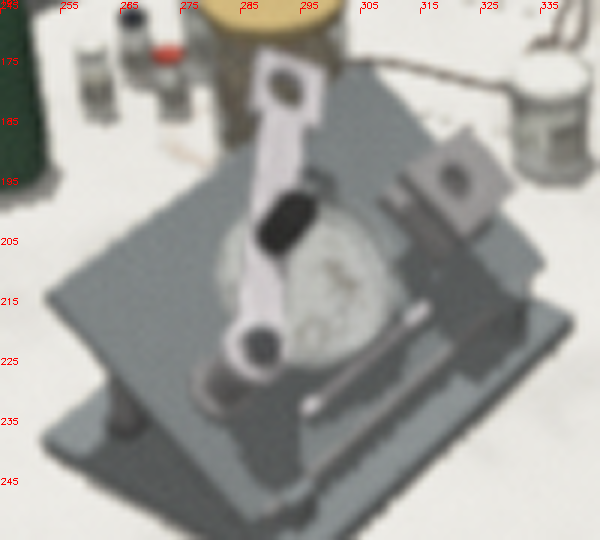

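View pics/t_pin.png

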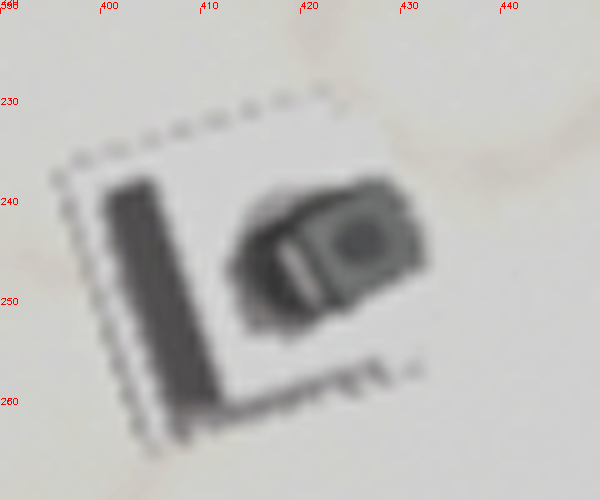

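View pics/s_pin.png

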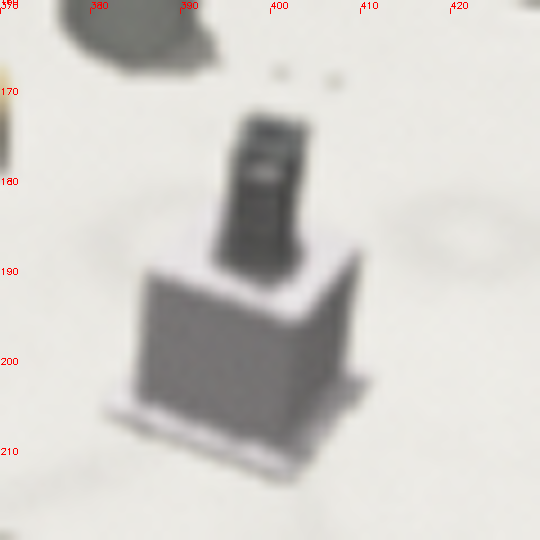

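The zooms show these pixels:

| Feature | Top view | Scene view |
|---|---|---|
| Fork hole | (315.5,209) | (321,195) |
| Knob top | (272,207) | (295,200) |
| Pivot | (256,224) | (288,222) |
| Bar end hole | (295,177) | (292,179) |
| Pin handle top | (426,243) | (400,174) |

Next I'll triangulate them.

```bash
cat > h.py <<'E'
import numpy as np, cv2
from scipy.spatial.transform import Rotation as R
from cell import arm, imaging
P={n:imaging.camera_params(n) for n in("scene","top")}
def ray(n,uv):
    p=P[n]; d=np.linalg.inv(p["camera_matrix"])@np.array([uv[0],uv[1],1.]); d=R.from_rotvec(p["orientation"]).apply(d)
    return np.array(p["position"]),d/np.linalg.norm(d)
def plane(n,uv,z):
    o,d=ray(n,uv); return o+d*(z-o[2])/d[2]
def tri(ut,us):
    o1,d1=ray("top",ut);o2,d2=ray("scene",us)
    A=np.c_[d1,-d2]; s=np.linalg.lstsq(A,o2-o1,rcond=None)[0]
    a=o1+s[0]*d1;b=o2+s[1]*d2
    return (a+b)/2,np.linalg.norm(a-b)*1000
def proj(n,X):
    p=P[n]; r=R.from_rotvec(p["orientation"]); c=r.inv().apply(np.array(X)-p["position"]); u=p["camera_matrix"]@c; return u[:2]/u[2]
E
python3 - <<'E'
from h import *
np.set_printoptions(precision=4,suppress=True)
s=arm.observe(); print(R.from_rotvec(s["ee_rot"]).as_matrix())
for n,a,b in [("fork",(315.8,209),(321,194.5)),("pivot",(256,224),(288.3,222.3)),("barend",(294.6,177),(292.6,179)),("knobtopish",(272,207),(295,200)),("pintop",(426,243.5),(400.5,174))]:
    print(n,*tri(a,b))
# base plate edges, z=.014
for uv in [(253,247),(338,225)]: print("front edge",plane("top",uv,.014))
for uv in [(232,185.5),(330,162.5)]: print("back edge deck",plane("top",uv,.15))
# block
for uv in [(397,237),(423,228.5),(405,263),(427,256)]: print("blk0",plane("top",uv,.0),plane("top",uv,.066))
for uv in [(386,190),(409.5,188),(402,196)]: print("blk scene top",plane("scene",uv,.066))
E
```

```text
[[ 0.402  -0.0007  0.9156]
 [-0.9156  0.0012  0.402 ]
 [-0.0014 -1.     -0.0001]]
fork [0.5234 0.0094 0.1139] 3.891081169470826
pivot [0.4924 0.157  0.1055] 1.7613008689591685
barend [0.5955 0.0585 0.1569] 2.2303432725142165
knobtopish [0.5245 0.1109 0.1434] 10.258456522075898
pintop [ 0.4318 -0.2527  0.118 ] 4.358941897170091
front edge [0.4424 0.178  0.014 ]
front edge [ 0.4946 -0.049   0.014 ]
back edge deck [0.5811 0.2081 0.15  ]
back edge deck [ 0.6312 -0.0259  0.15  ]
blk0 [ 0.4592 -0.208   0.    ] [ 0.4546 -0.1937  0.066 ]
blk0 [ 0.4802 -0.2801  0.    ] [ 0.4743 -0.2614  0.066 ]
blk0 [ 0.3894 -0.225   0.    ] [ 0.389  -0.2097  0.066 ]
blk0 [ 0.4062 -0.2853  0.    ] [ 0.4048 -0.2663  0.066 ]
blk scene top [ 0.4482 -0.2112  0.066 ]
blk scene top [ 0.4038 -0.2773  0.066 ]
blk scene top [ 0.3916 -0.2232  0.066 ]
```

```bash
cat >> h.py <<'E'
def crop(im,x,y,w,h,k,n,g=1.0,pts=()):
    c=im[y:y+h,x:x+w]; c=cv2.resize(c,None,fx=k,fy=k,interpolation=cv2.INTER_CUBIC)
    c=np.clip(c*g,0,255).astype(np.uint8)
    for i in range(0,w,5):
        cv2.putText(c,str(x+i),(i*k,8),0,0.3,(0,0,255)); c[8:14,i*k]=(0,0,255)
    for j in range(0,h,5):
        cv2.putText(c,str(y+j),(0,j*k+4),0,0.3,(0,0,255)); c[j*k,20:26]=(0,0,255)
    for p in pts: cv2.circle(c,(int((p[0]-x+.5)*k),int((p[1]-y+.5)*k)),2,(0,255,0),-1)
    cv2.imwrite(n,c)
E
python3 - <<'E'
from h import *
t=cv2.imread("pics/top0.png"); s=cv2.imread("pics/scene0.png")
a,b=(t,295,182,46,50),(s,305,178,45,50)
crop(*a,11,"pics/t_fork.png",2.2); crop(*b,11,"pics/s_fork.png",1.2)
E
```

```text
(no output)
```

View pics/t_fork.png

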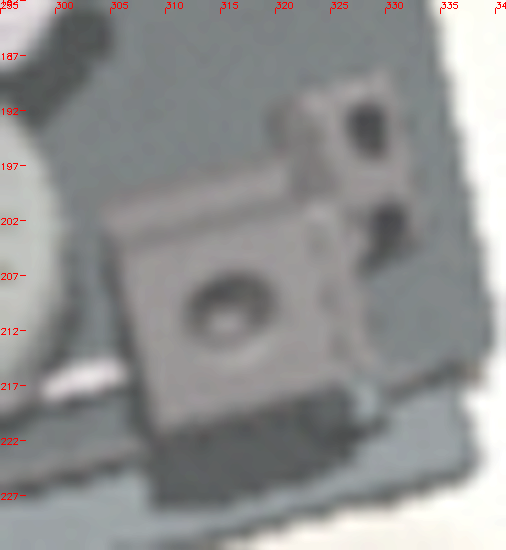

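View pics/s_fork.png

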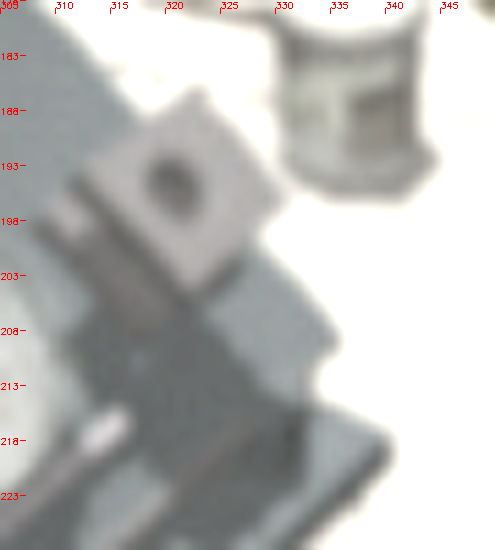

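```bash
python3 - <<'E'
from h import *
np.set_printoptions(precision=4,suppress=True)
for a in [(315.4,209.6),(315.9,210.1)]:
  for b in [(320.3,194.8),(321.2,194.8),(322,194.7)]:
    X,r=tri(a,b); print(a,b,X,r)
# predict fork corners
for F,yaw in [((.521,.0095,.113),12.3),((.521,.0075,.113),12.3)]:
  M=R.from_euler("ZY",[yaw,-35],degrees=True).as_matrix()
  print(M)
  t=cv2.imread("pics/top0.png"); s=cv2.imread("pics/scene0.png")
  L=[(x*.022,y*.022,0) for x in(-1,1) for y in(-1,1)]+[(.009*np.cos(q),.009*np.sin(q),0) for q in np.arange(0,6.28,.6)]
  # stand: pivot, closed knob, deck
  L+=[(0,.150,-.012),(0,.09,.022),(0,.09,-.012)]
  W=[np.array(F)+M@np.array(l) for l in L]
  k=str(int(F[1]*1e4))
  crop(t,245,165,95,80,8,f"pics/t_o{k}.png",2.0,[proj("top",w) for w in W]); crop(s,260,165,90,80,8,f"pics/s_o{k}.png",1.1,[proj("scene",w) for w in W])
E
```

```text
(315.4, 209.6) (320.3, 194.8) [0.5228 0.0112 0.1139] 1.574532406365397
(315.4, 209.6) (321.2, 194.8) [0.5218 0.0103 0.1141] 4.290494423131425
(315.4, 209.6) (322, 194.7) [0.5208 0.0094 0.1147] 6.6732845133076975
(315.9, 210.1) (320.3, 194.8) [0.5221 0.0106 0.1138] 0.14888848091277232
(315.9, 210.1) (321.2, 194.8) [0.5211 0.0097 0.1141] 2.567525283760714
(315.9, 210.1) (322, 194.7) [0.5202 0.0089 0.1147] 4.951471253010819
[[ 0.8003 -0.213  -0.5604]
 [ 0.1745  0.977  -0.1222]
 [ 0.5736  0.      0.8192]]
[[ 0.8003 -0.213  -0.5604]
 [ 0.1745  0.977  -0.1222]
 [ 0.5736  0.      0.8192]]
```

View pics/t_o95.png

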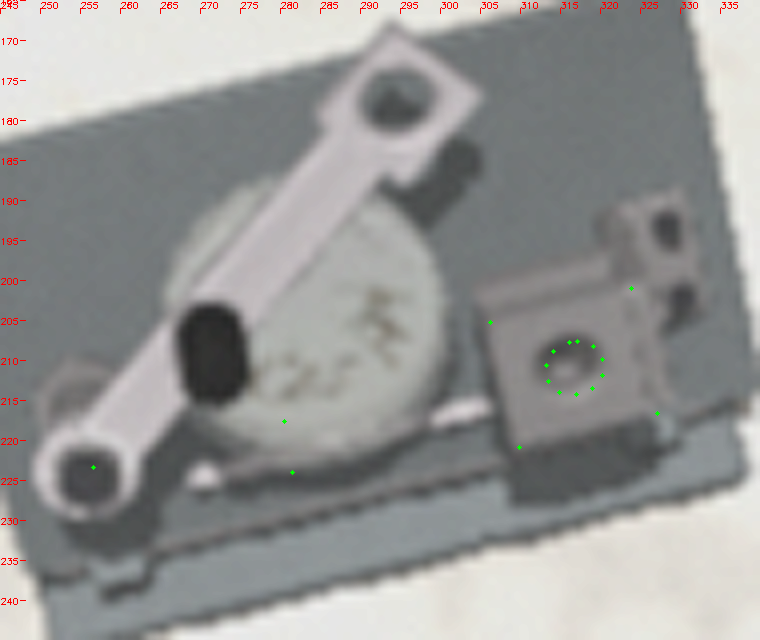

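View pics/s_o95.png

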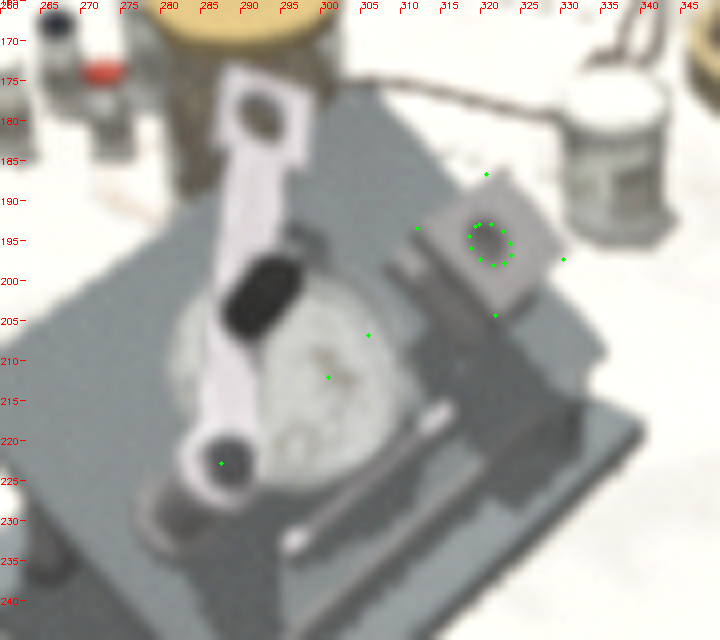

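```bash
cat >> h.py <<'E'
F=np.array([.5218,.0100,.1135]); YAW=12.4
M=R.from_euler("ZY",[YAW,-35],degrees=True).as_matrix()
def dk(x,y,z): return F+M@np.array([x,y,z])
def rel(X,s=None):
    s=s or arm.observe(); return R.from_rotvec(s["ee_rot"]).inv().apply(np.array(X)-s["position"])*100
E
python3 - <<'E'
from h import *
np.set_printoptions(precision=3,suppress=True)
a=np.radians(29.4); h=np.array([np.cos(a),np.sin(a),0]); phi=np.radians(14.1)
def T(th,gap):
    th=np.radians(th); c=dk(.06*np.sin(th)+.011*np.cos(phi),.15-.06*np.cos(th)+.011*np.sin(phi),.005)
    return c+h*(.0095+gap)
s=arm.observe()
print("jar",plane("top",(330,130),.122),"bottle",plane("top",(186,132),.2))
for g in [.012]: print("start",T(38.7,g),rel(T(38.7,g)))
X0=T(38.7,.012)
Rt=R.from_rotvec(s["ee_rot"])*R.from_euler("y",-.1)
for th,g in [(38.7,0),(30,-.002),(20,-.002),(10,-.002),(0,-.002),(-3,-.003)]:
    print(th,T(th,g),"rel from start", Rt.inv().apply(T(th,g)-X0)*100)
E
```

```text
jar [ 0.723 -0.03   0.122] bottle [0.698 0.304 0.2  ]
start [0.554 0.132 0.145] [-52.257   8.146  55.985]
38.7 [0.543 0.126 0.145] rel from start [-0.001 -0.    -1.2  ]
30 [0.536 0.119 0.141] rel from start [ 0.31   0.431 -2.139]
20 [0.53  0.113 0.135] rel from start [ 0.506  0.974 -3.011]
10 [0.522 0.108 0.13 ] rel from start [ 0.524  1.553 -3.881]
0 [0.514 0.105 0.124] rel from start [ 0.362  2.151 -4.724]
-3 [0.511 0.104 0.122] rel from start [ 0.279  2.331 -5.068]
```

{"name": "send_rows", "arguments": {"steps": [[0,0,-7,0,0],[0,-10,-7,10,0],[0,-52.3,-7,56,-0.1],[0,-52.3,-7,56,-0.1],[0,-52.3,-7,56,-0.1],[0,-52.3,-7,56,-0.1],[0,-52.3,-7,56,-0.1],[0,-52.3,-7,56,-0.1],[0,-52.3,-7,56,-0.1],[0,-52.3,-7,56,-0.1],[0,-52.3,-7,56,-0.1],[0,-52.3,-7,56,-0.1],[0,-52.3,-7,56,-0.1],[0,-52.3,-7,56,-0.1],[0,-52.3,-7,56,-0.1],[0,-52.3,-7,56,-0.1],[0,-52.3,-7,56,-0.1]], "squeeze": 25}}

```text
clock: 2.22
position: [0.5537, 0.1297, 0.2969]
ee_rot: [-1.409, 0.825, -0.826]
force: [-0.2, -0.6, -0.6]
width: 0.005
```

{"name": "send_rows", "arguments": {"steps": [[0,0.2,6,0.2,0],[0,0.2,12,0.2,0],[0,0.2,14,0.2,0],[0,0.2,14,0.2,0]]}}

```text
clock: 2.72
position: [0.5555, 0.1293, 0.1555]
ee_rot: [-1.412, 0.826, -0.823]
force: [0.2, 0.5, 0.3]
width: 0.004
```

```bash
python3 - <<'E'
from h import *
for n,b in (("top",(235,150,100,80)),("scene",(250,140,100,90))):
    im=imaging.get_image(n); crop(im,*b,7,f"pics/{n}1.png",1.8 if n=="top" else 1)
s=arm.observe();print(s["position"],s["force"])
E
```

```text
[0.55717397 0.13051823 0.15791441] [0.01716278 0.56659304 0.71212937]
```

View pics/scene1.png

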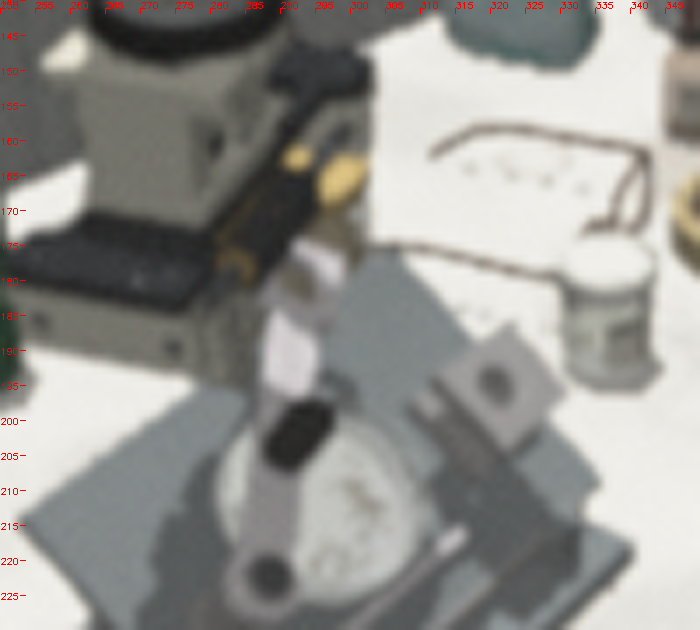

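View pics/top1.png

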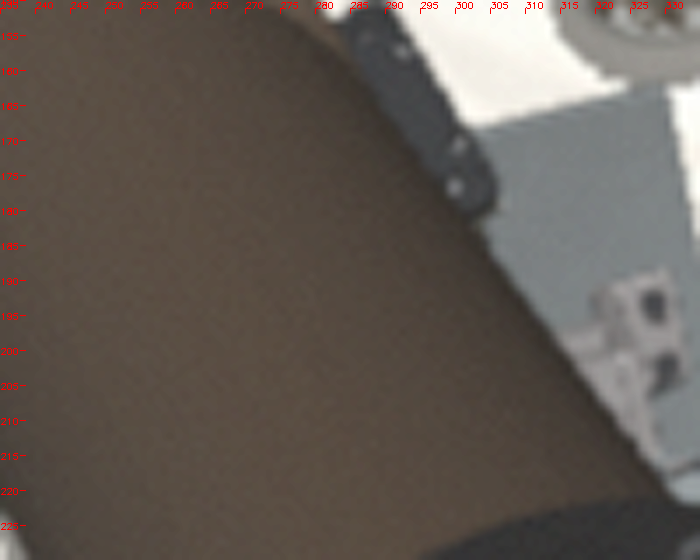

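```bash
python3 - <<'E'
from h import *
s=arm.observe();p=s["position"];Q=R.from_rotvec(s["ee_rot"]).as_matrix()
for n,v in dict(tcp=p,grasp=p-Q[:,1]*.019,body=p-Q[:,1]*.066,bl=p-Q[:,1]*.066+Q[:,0]*.095,br=p-Q[:,1]*.066-Q[:,0]*.095).items(): print(n,proj("scene",v))
im=imaging.get_image("scene"); crop(im,230,80,130,130,6,"pics/s2.png",1.6)
E
```

```text
tcp [280.48691774 193.3401166 ]
grasp [279.99303928 187.85389967]
body [278.72537851 173.77217194]
bl [292.15141803 157.3614991 ]
br [263.27930175 192.65194002]
```

View pics/s2.png

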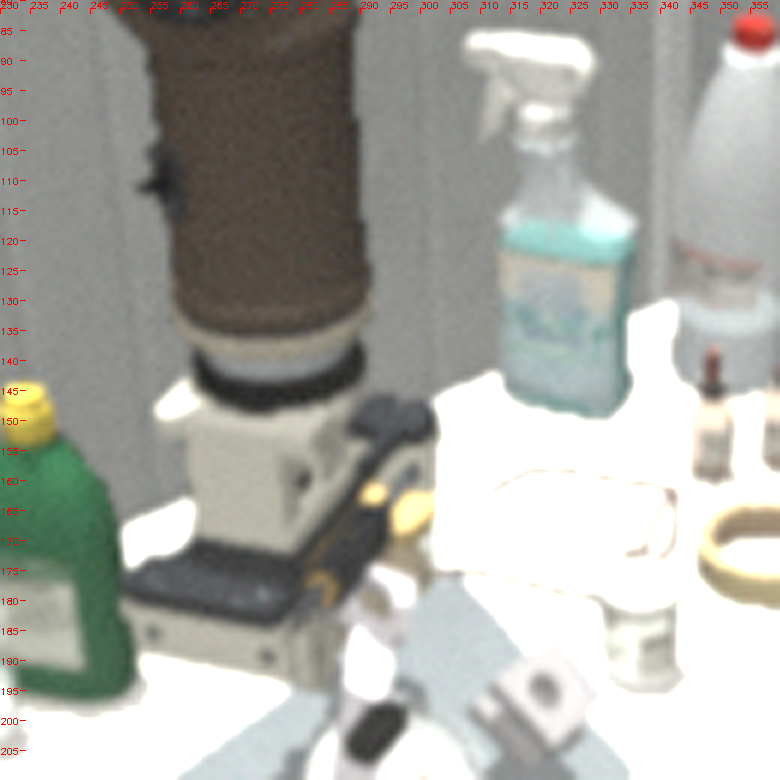

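```bash
python3 - <<'E'
from h import *
np.set_printoptions(precision=3,suppress=True)
s=arm.observe();print(s["position"],R.from_rotvec(s["ee_rot"]).as_matrix()[:,2])
a=np.radians(29.4); h=np.array([np.cos(a),np.sin(a),0]); phi=np.radians(14.1)
for th,g in [(38.7,.012),(38.7,0),(30,-.002),(20,-.002),(10,-.002),(0,-.002),(-3,-.003)]:
    th=np.radians(th); c=dk(.06*np.sin(th)+.011*np.cos(phi),.15-.06*np.cos(th)+.011*np.sin(phi),.005)+h*(.0095+g)
    print(c,rel(c,s))
E
```

```text
[0.557 0.131 0.158] [0.871 0.491 0.002]
[0.554 0.132 0.145] [-0.28   1.309 -0.296]
[0.543 0.126 0.145] [-0.28   1.306 -1.496]
[0.536 0.119 0.141] [ 0.031  1.735 -2.435]
[0.53  0.113 0.135] [ 0.227  2.277 -3.308]
[0.522 0.108 0.13 ] [ 0.244  2.855 -4.18 ]
[0.514 0.105 0.124] [ 0.081  3.45  -5.025]
[0.511 0.104 0.122] [-0.002  3.629 -5.369]
```

{"name": "send_rows", "arguments": {"steps": [[0,-0.3,1.3,-0.3,0],[0,-0.3,1.3,-0.3,0],[0,-0.3,1.3,-0.9,0],[0,-0.3,1.3,-1.5,0],[0,-0.2,1.5,-2.0,0],[0,0,1.75,-2.4,0],[0,0.1,2.0,-2.9,0],[0,0.2,2.3,-3.3,0],[0,0.2,2.3,-3.3,0]]}}

```text
clock: 4.0
position: [0.5278, 0.1126, 0.1332]
ee_rot: [-1.411, 0.824, -0.822]
force: [0.5, -0.0, 0.6]
width: 0.002
```

```bash
python3 - <<'E'
from h import *
im=imaging.get_image("scene"); crop(im,245,140,100,90,7,"pics/s3.png",1.2)
s=arm.observe();print(s["position"],s["force"])
E
```

```text
[0.52792892 0.11282446 0.13327526] [-1.35932195  0.18496696  0.26293401]
```

View pics/s3.png

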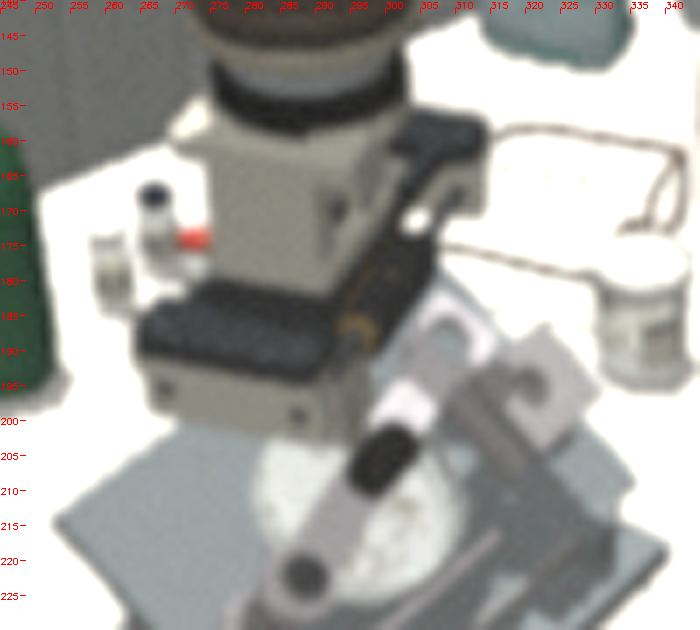

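Bar end is now at (307,188), swinging as planned. Continuing to the stop.

{"name": "send_rows", "arguments": {"steps": [[0,0,0.3,-0.45,0],[0,0,0.6,-0.87,0],[0,-0.1,0.9,-1.3,0],[0,-0.15,1.17,-1.72,0],[0,-0.2,1.3,-2.0,0],[0,-0.2,1.3,-2.0,0]]}}

```text
clock: 4.8
position: [0.5147, 0.1066, 0.123]
ee_rot: [-1.402, 0.817, -0.827]
force: [10.0, 1.9, 8.7]
width: 0.004
```

```bash
python3 - <<'E'
from h import *
im=imaging.get_image("scene"); crop(im,255,150,100,90,7,"pics/s4.png",1.2)
s=arm.observe();print(s["position"],s["force"])
E
```

```text
[0.51470191 0.10660026 0.12301889] [10.14318776  1.4589204   8.34386986]
```

View pics/s4.png

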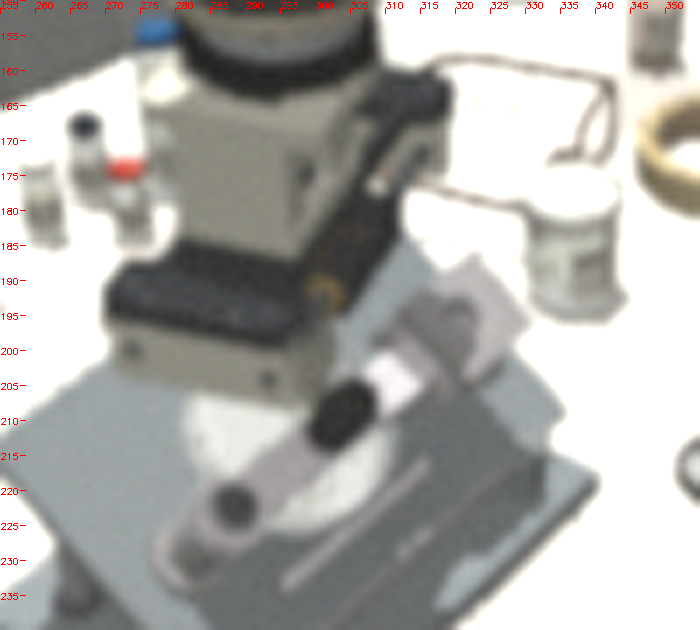

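{"name": "send_rows", "arguments": {"steps": [[0,0,0,-0.3,0],[0,0,0,-0.5,0],[0,0,0,-0.5,0]]}}

```text
clock: 5.22
position: [0.5138, 0.1062, 0.1239]
ee_rot: [-1.395, 0.813, -0.829]
force: [21.0, 7.5, 0.7]
width: 0.003
```

{"name": "send_rows", "arguments": {"steps": [[0,0,0,1.5,0],[0.3,0,-5,2,0],[1,0,-11,2,0],[1,0,-15,0,0],[1,15,-15,0,0],[1,20,-15,-5,0],[1,20,-15,-5,0],[1,20,-15,-5,0],[1,20,-15,-5,0]]}}

```text
clock: 6.35
position: [0.5598, -0.0982, 0.2695]
ee_rot: [-1.41, 0.828, -0.824]
force: [-0.7, -0.3, -0.4]
width: 0.823
```

```bash
python3 - <<'E'
from h import *
im=imaging.get_image("scene"); cv2.imwrite("pics/sc5.png",im); crop(im,255,150,100,90,7,"pics/s5.png",1.2)
s=arm.observe();print(s["position"],s["force"],s["width"])
np.set_printoptions(precision=4,suppress=True)
for uv in[(425.5,243.5),(426,243.8)]: print(plane("top",uv,.12))
o=lambda a,b:np.degrees(np.arctan2(*(plane("top",b,.12)-plane("top",a,.12))[[1,0]]))
print(o((432/10+390,0),(390,0)), o((422,250.5),(418.5,244)),o((423.5,250.8),(432.5,246)))
for uv in[(400.5,174)]: print(plane("scene",uv,.12))
print("pred fork ang", YAW)
E
```

```text
[ 0.5599139  -0.09588954  0.26982406] [0.45925174 1.56522612 0.18682892] 0.8727461394666279
[ 0.4334 -0.2495  0.12  ]
[ 0.4326 -0.2506  0.12  ]
88.78898001560762 24.853461246978615 -64.35458838148432
[ 0.4286 -0.2518  0.12  ]
pred fork ang 12.4
```

View pics/s5.png

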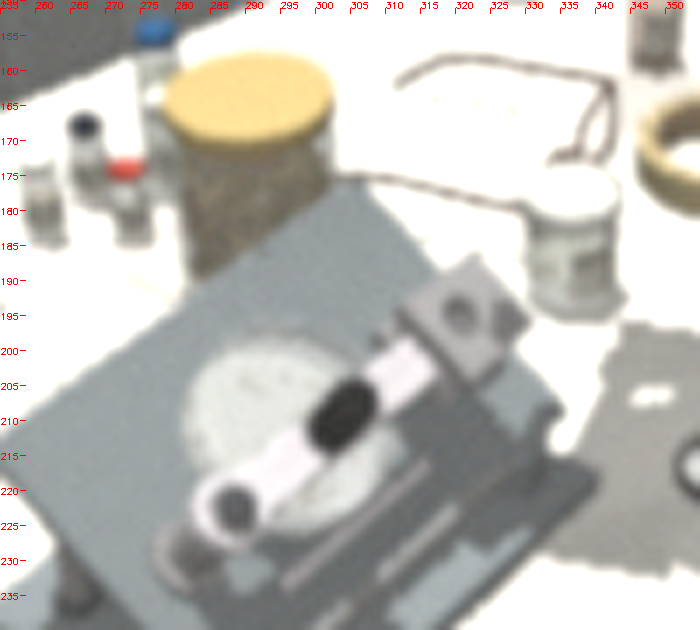

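View pics/sc5.png

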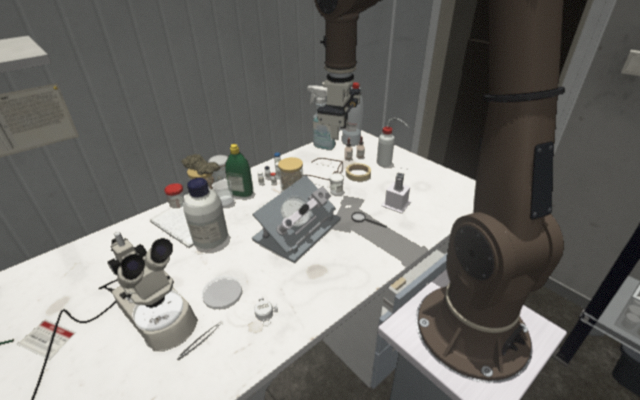

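Bar is closed in the fork: knob at (303,209), end between the lugs. Now I'll move over the pin.

```bash
python3 - <<'E'
from h import *
np.set_printoptions(precision=3,suppress=True)
s=arm.observe();Q=R.from_rotvec(s["ee_rot"]).as_matrix();print(s["position"],np.degrees(np.arctan2(Q[1,0],Q[0,0])))
for z in(.2,.077):print(rel((.431,-.2505,z),s))
E
```

```text
[ 0.56  -0.096  0.27 ] -60.60878593172818
[  7.158   7.    -18.808]
[  7.182  19.3   -18.788]
```

{"name": "send_rows", "arguments": {"steps": [[1,3.6,3.5,-9.4,0.03],[1,7.2,7,-18.8,0.07],[1,7.2,7,-18.8,0.07],[1,7.2,7,-18.8,0.07],[1,7.2,7,-18.8,0.07]]}}

```text
clock: 7.02
position: [0.4309, -0.2508, 0.2]
ee_rot: [-1.387, 0.879, -0.875]
force: [0.5, 0.2, -0.3]
width: 0.996
```

```bash
python3 - <<'E'
from h import *
np.set_printoptions(precision=3,suppress=True)
im=imaging.get_image("scene"); crop(im,350,110,90,100,7,"pics/s6.png",1.2)
s=arm.observe();Q=R.from_rotvec(s["ee_rot"]).as_matrix();print(s["position"],np.degrees(np.arctan2(Q[1,0],Q[0,0])),rel((.431,-.2505,.077),s))
E
```

```text
[ 0.432 -0.25   0.201] -64.51291561875833 [ 0.022 12.361 -0.167]
```

View pics/s6.png

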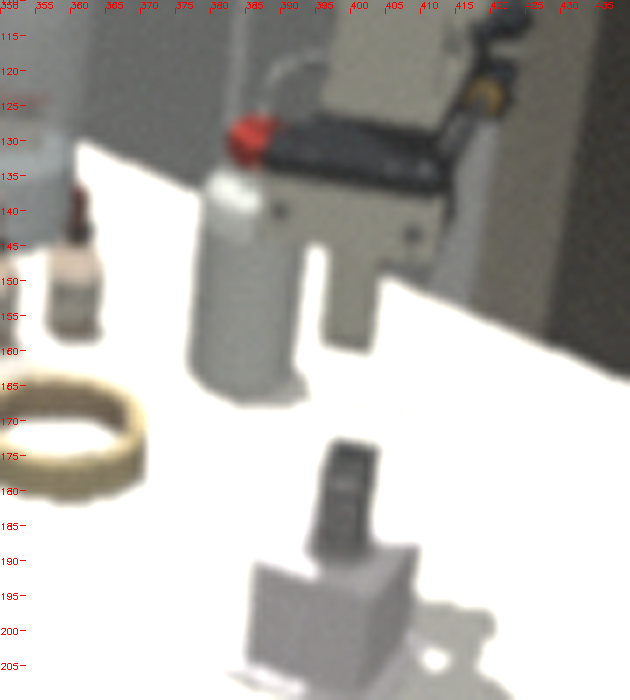

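{"name": "send_rows", "arguments": {"steps": [[1,0,5,-0.1,0],[1,0,10,-0.1,0],[1,0,12.3,-0.1,0],[1,0,12.3,-0.1,0],[0.5,0,12.3,-0.1,0],[0.2,0,12.3,-0.1,0],[0.2,0,12.3,-0.1,0],[0.2,0,12.3,-0.1,0],[0.2,0,12.3,-0.1,0]], "squeeze": 25}}

```text
clock: 8.2
position: [0.4315, -0.2519, 0.0779]
ee_rot: [-1.387, 0.876, -0.877]
force: [0.1, 0.7, -0.1]
width: 0.505
```

{"name": "send_rows", "arguments": {"steps": [[0,0,0,0,0],[0,0,0,0,0],[0,0,0,0,0],[0,0,0,0,0],[0,0,0,0,0]]}}

```text
clock: 8.82
position: [0.4315, -0.2519, 0.0778]
ee_rot: [-1.387, 0.877, -0.877]
force: [-0.3, -0.4, 1.9]
width: 0.28
```

```bash
python3 - <<'E'
from h import *
im=imaging.get_image("scene"); crop(im,360,120,80,95,7,"pics/s7.png",1.2)
s=arm.observe();print(s["position"],s["width"],s["force"],s["ft_torque"])
E
```

```text
[ 0.43145746 -0.2518707   0.07776318] 0.2807434456540776 [-0.7678285   0.35127989  2.91566098] [-0.03589642  0.11488426 -0.040088  ]
```

View pics/s7.png

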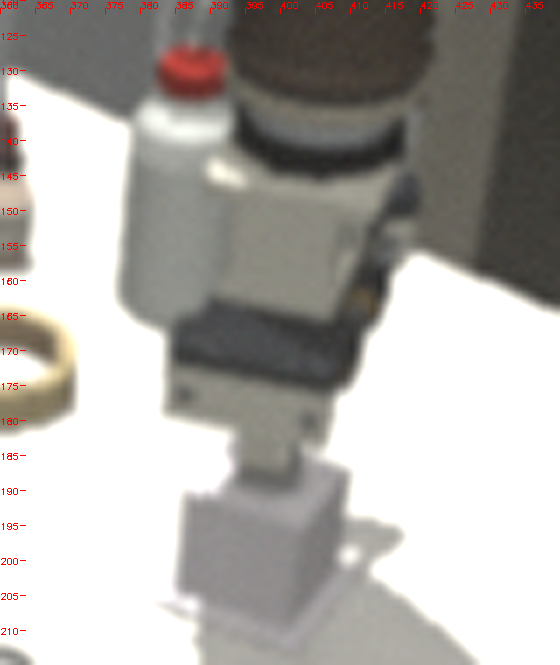

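```bash
python3 - <<'E'
from h import *
np.set_printoptions(precision=4,suppress=True)
t=cv2.imread("pics/top0.png")
for z,a,b in[(.066,(405.3,238),(411.8,260.5)),(0,(399.8,239),(406.3,262.5))]:
    A=plane("top",a,z);B=plane("top",b,z);d=A-B;L=np.linalg.norm(d);d/=L
    print(L,np.degrees(np.arctan2(d[1],d[0])),(A+B)/2+.03*np.array([d[1],-d[0],0]))
s=arm.observe();Q=R.from_rotvec(s["ee_rot"]).as_matrix();print(Q[:,2],s["position"])
E
```

```text
0.058112359564314375 12.488709664944318 [ 0.4296 -0.2502  0.066 ]
0.064391441178379 11.953353427614111 [ 0.4283 -0.2513  0.    ]
[ 0.9032  0.4292 -0.0001] [ 0.4315 -0.2519  0.0778]
```

{"name": "send_rows", "arguments": {"steps": [[0,0,-1.5,0,0],[0,-0.2,-3,0,0],[0,-0.2,-3,-0.7,0],[0,-0.2,-3,-1.4,0],[0,-0.2,-3,-2.1,0],[0,-0.2,-3,-2.8,0],[0,-0.2,-3,-3.5,0],[0,-0.2,-3,-4.2,0],[0,-0.2,-3,-4.8,0],[0,-0.2,-3,-4.8,0]]}}

```text
clock: 10.12
position: [0.3876, -0.2711, 0.1081]
ee_rot: [-1.386, 0.875, -0.878]
force: [2.7, -0.1, 2.7]
width: 0.282
```

```bash
python3 - <<'E'
from h import *
im=imaging.get_image("scene"); crop(im,360,120,80,95,7,"pics/s8.png",1.2)
s=arm.observe();print(s["position"],s["width"],s["force"],s["ft_torque"])
E
```

```text
[ 0.38765942 -0.27100365  0.10803332] 0.28081557741492835 [2.62416815 0.72143254 2.34960245] [ 0.06054822 -0.87403383 -0.0610946 ]
```

View pics/s8.png

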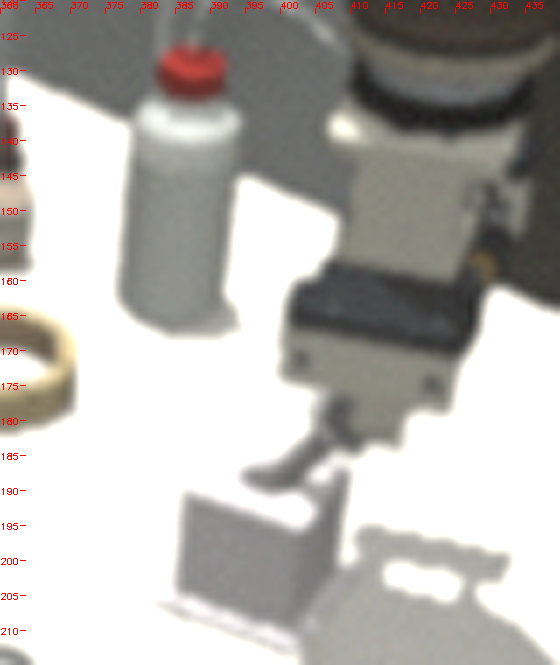

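{"name": "send_rows", "arguments": {"steps": [[0,0,-0.8,-0.6,0],[0,0,-1.6,-1.2,0],[0,0,-2.5,-1.7,0],[0,0,-3.3,-2.3,0],[0,0,-8,-2.3,0],[0,0,-12,-2.3,0],[0,0,-12,-2.3,0]]}}

```text
clock: 11.05
position: [0.3676, -0.2815, 0.2307]
ee_rot: [-1.387, 0.872, -0.881]
force: [0.6, -0.6, -1.8]
width: 0.281
```

```bash
python3 - <<'E'
from h import *
im=imaging.get_image("scene"); crop(im,370,60,100,120,5,"pics/s9.png",1.2)
im=imaging.get_image("top"); cv2.imwrite("pics/t9.png",im)
crop(im,400,210,90,80,7,"pics/t9z.png",1.8)
s=arm.observe();p=s["position"];Q=R.from_rotvec(s["ee_rot"]).as_matrix();print(p,s["width"],s["force"],s["ft_torque"])
G=p-Q[:,1]*.019
for n in("scene","top"):
  print(n,"G",proj(n,G))
  for a in(20,30,35,40,45,50):
    q=np.radians(a); ax=-Q[:,1]*np.cos(q)-Q[:,2]*np.sin(q); print(a,"tip",proj(n,G-ax*.089),"collar",proj(n,G-ax*.031))
E
```

```text
[ 0.36595553 -0.28054517  0.227638  ] 0.27825198592046485 [-0.83297168  0.08591165 -1.50799827] [-0.01441493  0.03088951  0.04155355]
scene G [428.27465463 142.70097731]
20 tip [414.18057266 164.98044536] collar [423.19730252 150.727091  ]
30 tip [409.95089711 162.30698375] collar [421.67007886 149.76772413]
35 tip [408.02803972 160.7534466 ] collar [420.97782393 149.20704328]
40 tip [406.25000099 159.06836165] collar [420.33989883 148.5976057 ]
45 tip [404.62849525 157.26237461] collar [419.76092522 147.94376513]
50 tip [403.1744621  155.34682484] collar [419.24513262 147.2501838 ]
top G [460.31603813 272.25896266]
20 tip [440.0432619  259.76234769] collar [452.78791421 267.61845043]
30 tip [437.84858676 254.10414672] collar [451.99806078 265.53762407]
35 tip [436.97223581 251.43004713] collar [451.69241188 264.56438145]
40 tip [436.2519651  248.88079329] collar [451.44950742 263.64515666]
45 tip [435.69381921 246.47244959] collar [451.27131205 262.78654475]
50 tip [435.30337485 244.22100008] collar [451.15940581 261.99482919]
```

View pics/s9.png

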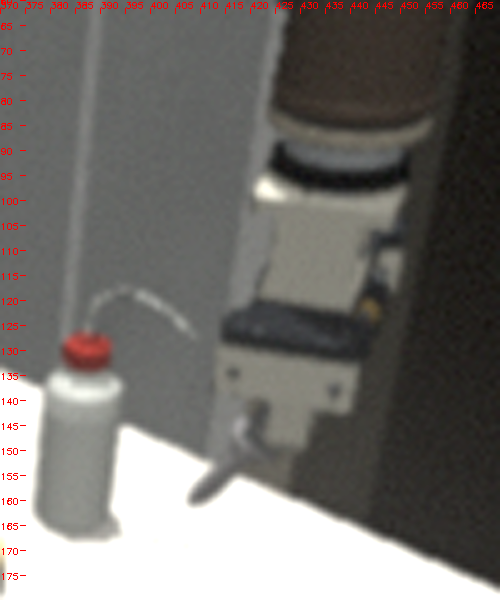

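View pics/t9z.png

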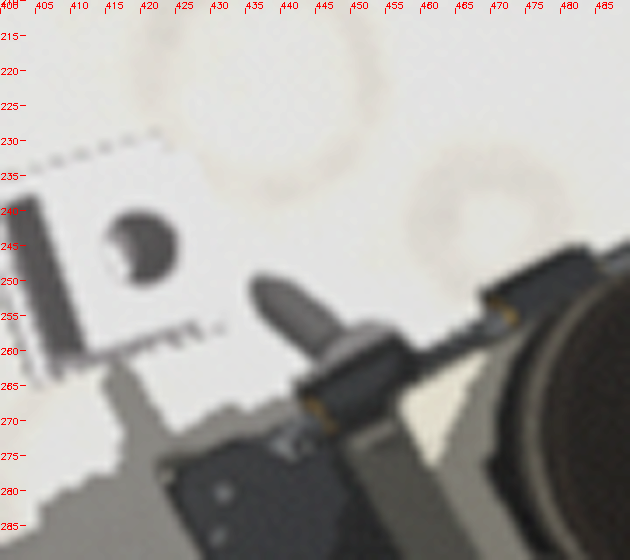

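Tip is at (408,160) in the scene view and about (436,250) in the top view, so the pin is tilted roughly 36° in the grip. Next I'll work out the move over the fork.

```bash
python3 - <<'E'
from h import *
np.set_printoptions(precision=4,suppress=True)
s=arm.observe();p=s["position"];Rt=R.from_rotvec(s["ee_rot"]);Q=Rt.as_matrix()
X,r=tri((436.2,250),(408.6,160)); G=p-Q[:,1]*.019
v=X-G; print("tip",X,r,"rel tool",Q.T@v,np.linalg.norm(v),"tilt",np.degrees(np.arctan2(v@Q[:,2],v@Q[:,1])))
n=M[:,2]
for t in(.05,.02,0,-.058):
    Gt=F+n*(t+.089); T=Gt-np.array([0,0,.019]); print(t,T,rel(T,s))
# normal direction in rolled tool frame
Qr=(Rt*R.from_euler("y",.229)).as_matrix(); print(Qr.T@n, np.degrees(np.arctan2(Qr[1,0],Qr[0,0])))
E
```

```text
tip [ 0.4132 -0.2583  0.1758] 5.257601450706228 rel tool [0.0002 0.0708 0.0523] 0.08800265801436369 tilt 36.44170016992229
0.05 [ 0.4439 -0.0071  0.2084] [-21.3544   1.917   18.7736]
0.02 [ 0.4607 -0.0034  0.1838] [-20.9679   4.3741  20.4508]
0 [ 0.4719 -0.001   0.1674] [-20.7102   6.0122  21.569 ]
-0.058 [0.5044 0.0062 0.1199] [-19.9629  10.7626  24.8118]
[ 0.0014 -0.819  -0.5737] -77.71823009406147
```

{"name": "send_rows", "arguments": {"steps": [[0,-2,-3,2,0.05],[0,-8,-3,7,0.15],[0,-14,-3,12,0.229],[0,-19,-1,17,0.229],[0,-21.4,1.9,18.8,0.229],[0,-21.4,1.9,18.8,0.229],[0,-21.4,1.9,18.8,0.229],[0,-21.4,1.9,18.8,0.229]]}}

```text
clock: 12.15
position: [0.4439, -0.0077, 0.2083]
ee_rot: [-1.304, 1.051, -1.05]
force: [0.9, -0.1, -0.3]
width: 0.283
```

```bash
cat > chk.py <<'E'
from h import *
import sys
np.set_printoptions(precision=4,suppress=True)
k=sys.argv[1]
s=arm.observe();p=s["position"];Q=R.from_rotvec(s["ee_rot"]).as_matrix();n=M[:,2]
G=p-Q[:,1]*.019; tip=G-n*.089
print(p,s["width"],s["force"],"tip deckframe mm",M.T@(tip-F)*1000,"proj",proj("scene",tip),proj("top",tip),s["clock"])
im=imaging.get_image("scene"); crop(im,270,140,80,80,8,f"pics/s{k}.png",1.2,[proj("scene",F)])
if len(sys.argv)>2:
    im=imaging.get_image("top"); crop(im,285,170,80,70,8,f"pics/t{k}.png",1.8,[proj("top",F)])
E
python3 chk.py 10 t
```

```text
[ 0.4439 -0.0077  0.2083] 0.2825606567802807 [ 0.9141 -0.0843 -0.3109] tip deckframe mm [-0.1135 -0.5747 50.0613] proj [328.4289 186.6996] [319.6171 219.5711] 12.15
```

View pics/s10.png

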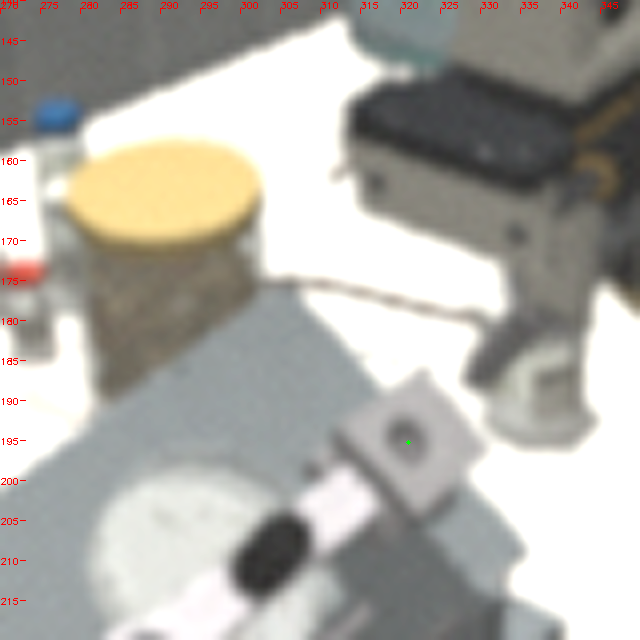

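View pics/t10.png

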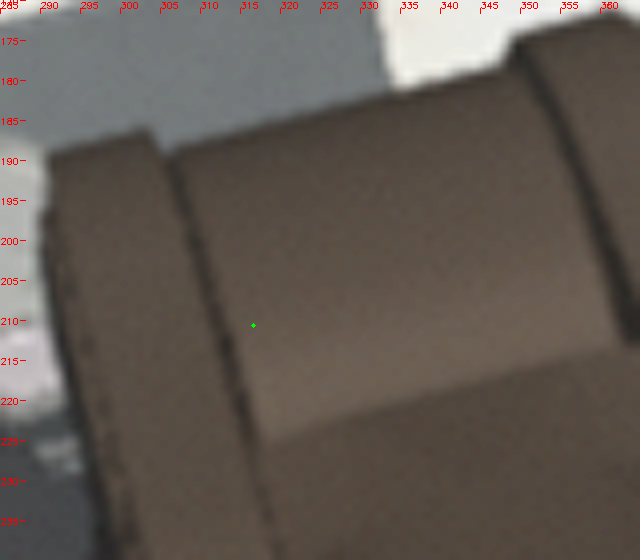

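{"name": "send_rows", "arguments": {"steps": [[0,-0.05,1.5,1.05,0],[0,-0.05,2.5,1.75,0],[0,-0.05,3.44,2.41,0],[0,-0.05,3.44,2.41,0]]}}

```text
clock: 12.75
position: [0.4678, -0.0007, 0.1733]
ee_rot: [-1.304, 1.051, -1.048]
force: [-1.5, -0.1, -0.6]
width: 0.284
```

```bash
python3 chk.py 11
```

```text
[ 0.4678 -0.0007  0.1733] 0.2842234565900022 [-1.5127 -0.1318 -0.5636] tip deckframe mm [0.1119 1.1649 7.0703] proj [321.3666 193.9031] [316.1057 211.5745] 12.75
```

View pics/s11.png

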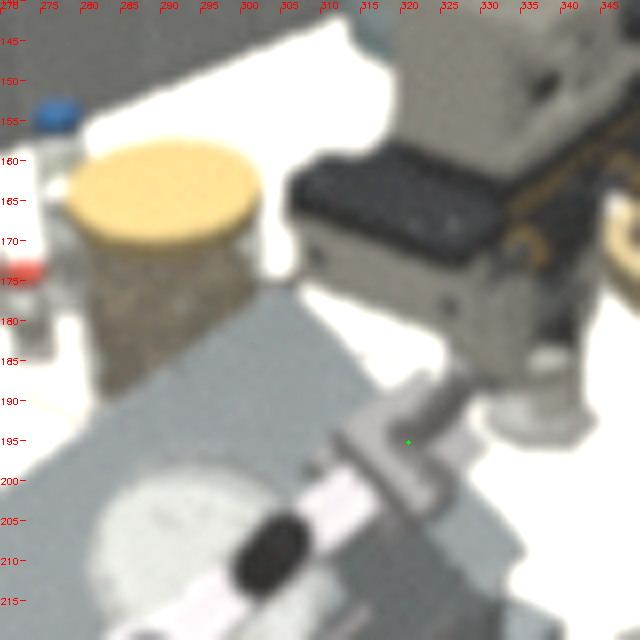

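{"name": "send_rows", "arguments": {"steps": [[0,0.08,0.4,0.28,0],[0,0.08,0.8,0.56,0],[0,0.08,1.2,0.84,0],[0,0.08,1.64,1.15,0],[0,0.08,1.64,1.15,0]]}}

```text
clock: 13.42
position: [0.479, 0.0009, 0.1574]
ee_rot: [-1.304, 1.05, -1.049]
force: [-0.6, 0.1, -2.2]
width: 0.282
```

```bash
python3 chk.py 12
```

```text
[0.479  0.0009 0.1574] 0.28215677900038943 [-0.5997  0.124  -2.1666] tip deckframe mm [  0.2599   0.2982 -12.4307] proj [318.6057 196.7689] [315.2505 207.9761] 13.425
```

View pics/s12.png

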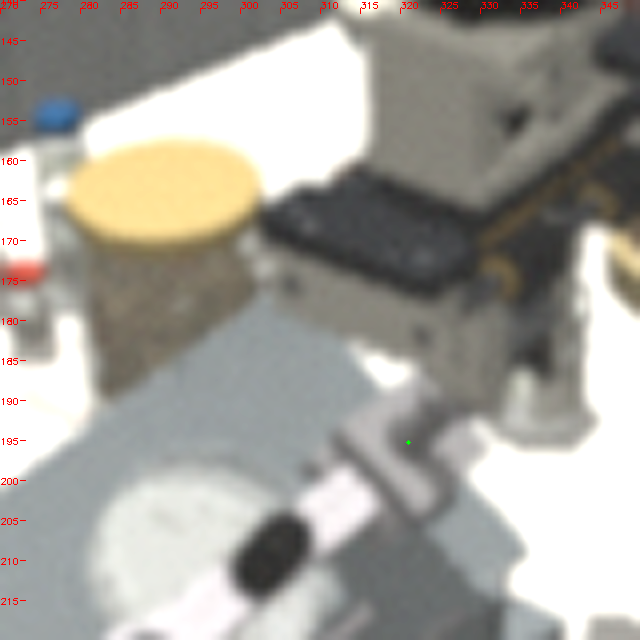

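{"name": "send_rows", "arguments": {"steps": [[0,0.03,0.4,0.28,0],[0,0.03,0.8,0.56,0],[0,0.03,1.2,0.84,0],[0,0.03,1.6,1.12,0],[0,0.03,1.6,1.12,0]]}}

```text
clock: 14.1
position: [0.4896, 0.003, 0.1411]
ee_rot: [-1.304, 1.051, -1.048]
force: [-3.0, 2.0, -6.3]
width: 0.281
```

```bash
python3 chk.py 13
```

```text
[0.4896 0.003  0.1411] 0.2813991054209978 [-3.0149  2.036  -6.2797] tip deckframe mm [ -0.213    0.1082 -31.9847] proj [315.9134 199.82  ] [314.2083 204.7745] 14.1
```

View pics/s13.png

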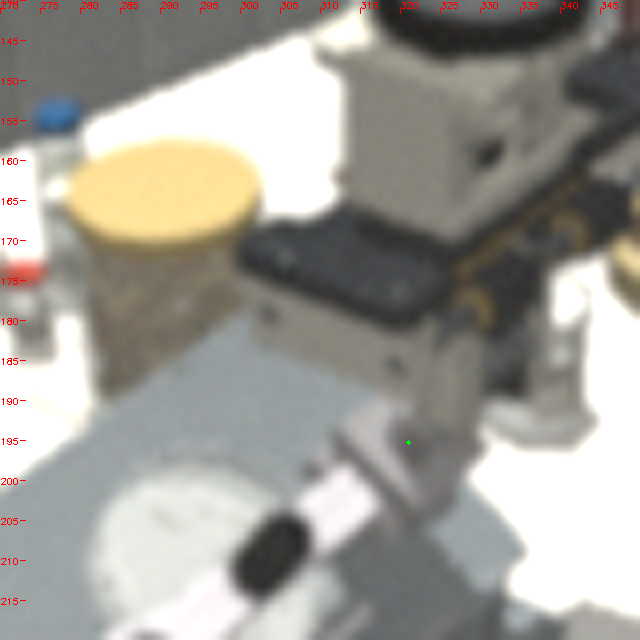

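{"name": "send_rows", "arguments": {"steps": [[0,0,0.4,0.28,0],[0,0,0.8,0.56,0],[0,0,1.2,0.84,0],[0,0,1.6,1.12,0],[0,0,1.8,1.26,0],[0,0,1.8,1.26,0]]}}

```text
clock: 14.9
position: [0.5003, 0.0054, 0.1238]
ee_rot: [-1.307, 1.052, -1.048]
force: [-12.6, 1.2, 5.0]
width: 0.283
```

```bash
python3 chk.py 14
```

```text
[0.5003 0.0054 0.1238] 0.2829445370163527 [-12.617    1.2492   5.0414] tip deckframe mm [ -1.1508   0.142  -52.4719] proj [313.2155 203.0737] [313.1006 201.7127] 14.9
```

View pics/s14.png

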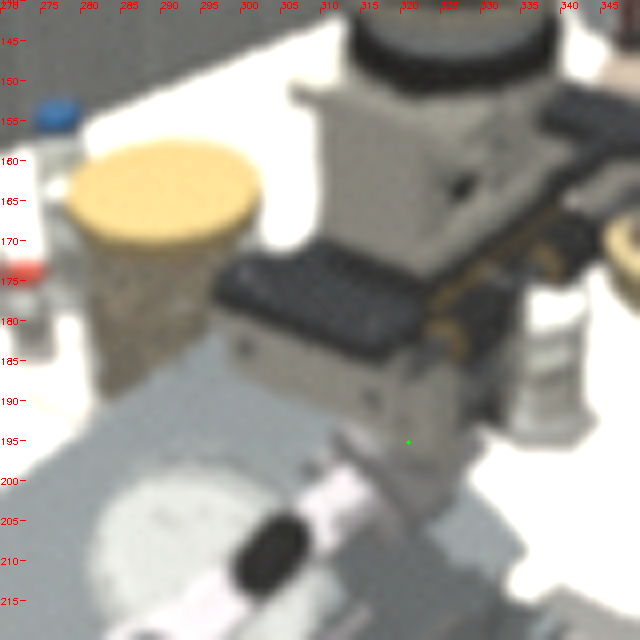

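{"name": "send_rows", "arguments": {"steps": [[0,0,0.11,-0.16,0],[0,0,0.27,-0.05,0],[0,0,0.44,0.07,0],[0,0,0.44,0.07,0]]}}

```text
clock: 15.45
position: [0.5015, 0.0056, 0.1206]
ee_rot: [-1.306, 1.051, -1.049]
force: [-16.9, -0.3, 20.4]
width: 0.287
```

```bash
python3 chk.py 15; python3 -c "
from h import *
print(M.T@arm.observe()['force'])"
```

```text
[0.5015 0.0056 0.1206] 0.2865222310020685 [-16.9071  -0.3416  20.3586] tip deckframe mm [ -2.0193   0.1292 -55.7022] proj [312.9525 203.7465] [312.9912 201.485 ] 15.45
[-2.11925467  2.91432274 24.94759234]
```

{"name": "send_rows", "arguments": {"steps": [[0,0,0.12,0.08,0],[0,0,0.25,0.17,0],[0,0,0.25,0.17,0]]}}

```text
clock: 15.88
position: [0.5035, 0.0062, 0.1186]
ee_rot: [-1.305, 1.05, -1.049]
force: [-17.6, 0.2, 24.4]
width: 0.282
```

```bash
python3 chk.py 16; python3 -c "
from h import *
s=arm.observe();print(M.T@s['force'])"
```

```text
[0.5035 0.0062 0.1186] 0.28217004354705943 [-17.5539   0.2114  24.4374] tip deckframe mm [ -1.4501   0.1791 -58.596 ] proj [312.4217 204.0383] [312.7686 200.8281] 15.875
[ 0.27973825  4.05862874 29.65773165]
```

View pics/s16.png

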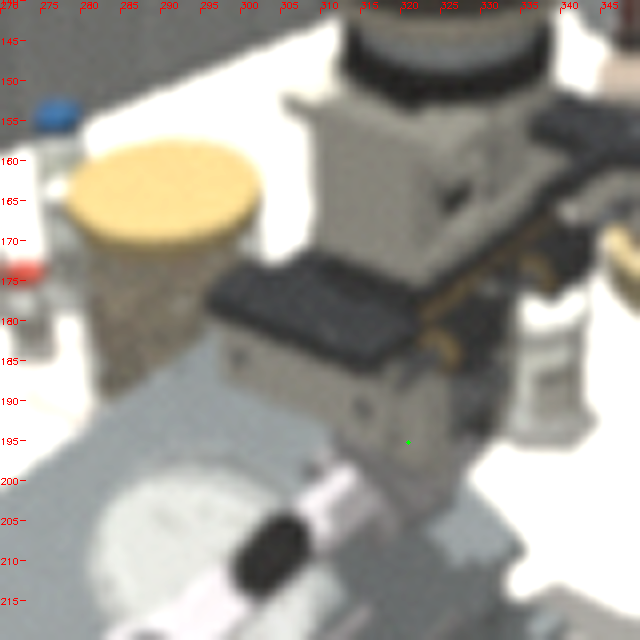

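{"name": "send_rows", "arguments": {"steps": [[0.6,0,0.2,0.1,0],[0.6,0,0.2,0.1,0],[0.6,0,0.1,0,0],[0.6,0,0,0,0],[0.6,0,0,0,0]]}}

```text
clock: 16.55
position: [0.5053, 0.006, 0.1172]
ee_rot: [-1.303, 1.049, -1.05]
force: [-0.1, 0.1, -0.6]
width: 0.598
```

```bash
python3 chk.py 17
```

```text
[0.5053 0.006  0.1172] 0.5981669899306251 [-0.1059  0.1184 -0.6377] tip deckframe mm [ -0.8573  -0.3265 -60.6545] proj [312.1098 204.117 ] [312.8003 200.2486] 16.55
```

View pics/s17.png

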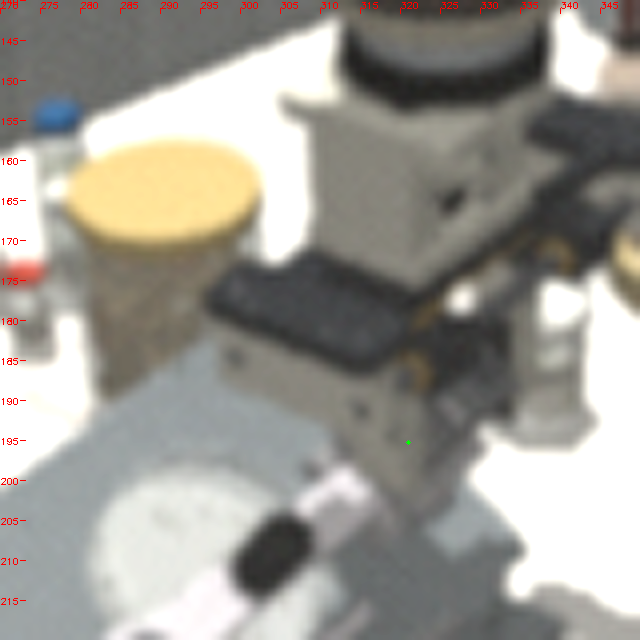

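{"name": "send_rows", "arguments": {"steps": [[0.6,0,-1.5,0,0],[0.6,0,-4,0,0],[0.6,0,-9,0,0],[0.6,0,-14,0,0],[0.6,6,-14,-2,0],[0.6,18,-14,-5,0],[0.6,30,-14,-8,0],[0.6,30,-14,-8,0],[0.6,30,-14,-8,0]]}}

```text
clock: 17.73
position: [0.4905, -0.3061, 0.2584]
ee_rot: [-1.303, 1.048, -1.051]
force: [0.2, 0.5, 0.4]
width: 0.6
```

```bash
python3 chk.py 18 t; python3 - <<'E'
from h import *
n=M[:,2]
for nm in("scene","top"): print(nm,"handle top",proj(nm,F+n*.054),"ctr",proj(nm,F+n*.029),"collar",proj(nm,F+n*.002), "if 6mm short top",proj(nm,F+n*.060),"tip",proj(nm,F-n*.058))
E
```

```text
[ 0.4905 -0.3061  0.2584] 0.6004129076366116 [0.1754 0.5343 0.3563] tip deckframe mm [  13.3581 -301.9501  101.7419] proj [385.1412 134.7279] [452.823  192.6009] 17.725
scene handle top [328.92070373 186.09978623] ctr [324.97245896 190.23593066] collar [320.85829701 194.54588839] if 6mm short top [329.88895754 185.08545256] tip [312.23261732 203.58207005]
top handle top [319.63561771 220.36313436] ctr [317.97453388 215.54368199] collar [316.26649499 210.58799471] if 6mm short top [320.04630449 221.55469696] tip [312.7591072  200.41169416]
```

View pics/s18.png

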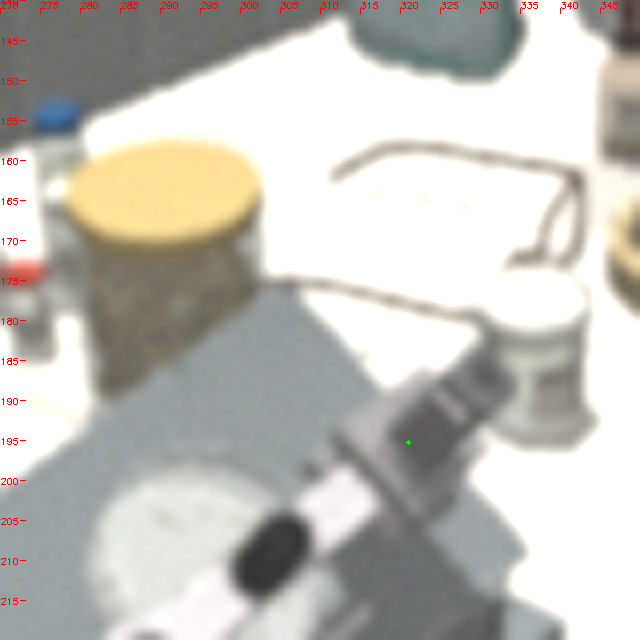

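View pics/t18.png

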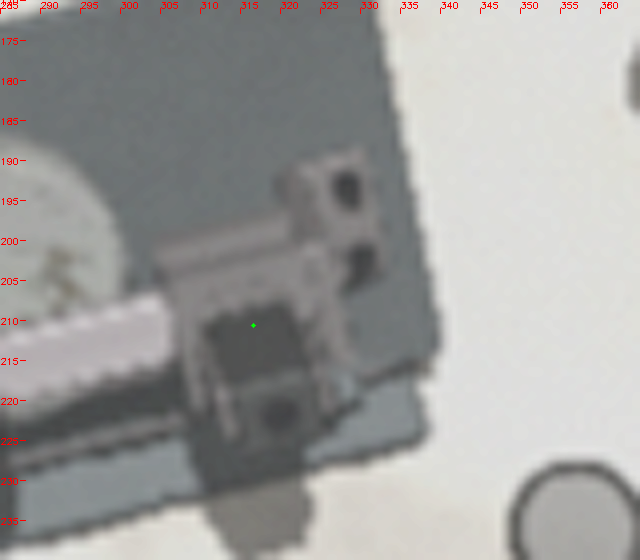

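```bash
python3 - <<'E'
from h import *
n=M[:,2]
def L(dx,h0):
    P=[]
    for z,hx,hy in((h0+.054,.012,.013),(h0+.004,.012,.013)):
        P+=[dk(a*hx,b*hy,z) for a in(-1,1) for b in(-1,1)]
    P+=[dk(.017*np.cos(q),.017*np.sin(q),h0+.004) for q in np.arange(0,6.28,.3)]
    P+=[dk(0,0,h0+.054)]
    return P
for h0,k in((0,"a"),(.006,"b")):
  for nm,b,g in(("top",(298,195,40,36),2.2),("scene",(305,175,40,36),1.3)):
    im=imaging.get_image(nm) if k=="a" else cv2.imread(f"pics/f_{nm}.png")
    if k=="a": cv2.imwrite(f"pics/f_{nm}.png",im); crop(im,*b,14,f"pics/{nm}_raw.png",g)
    crop(im,*b,14,f"pics/{nm}_{k}.png",g,[proj(nm,w) for w in L(0,h0)])
A=[cv2.imread(f"pics/{n}_{k}.png") for n in("top","scene") for k in("raw","a","b")]
for i,n in((0,"top"),(3,"scene")): cv2.imwrite(f"pics/cmp_{n}.png",cv2.resize(cv2.hconcat([A[i],A[i+1]]),None,fx=.71,fy=.71))
E
```

```text
(no output)
```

View pics/cmp_top.png

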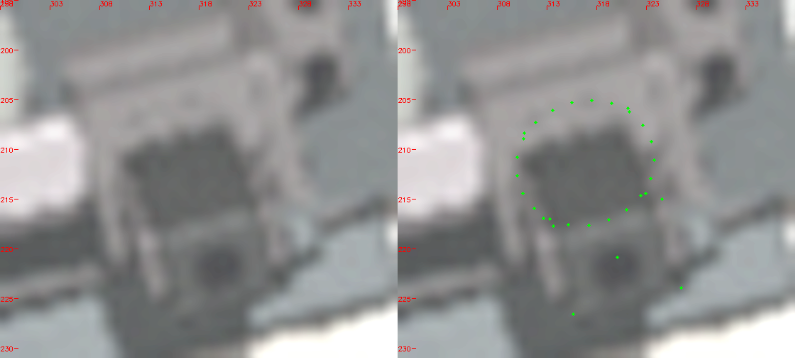

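View pics/cmp_scene.png

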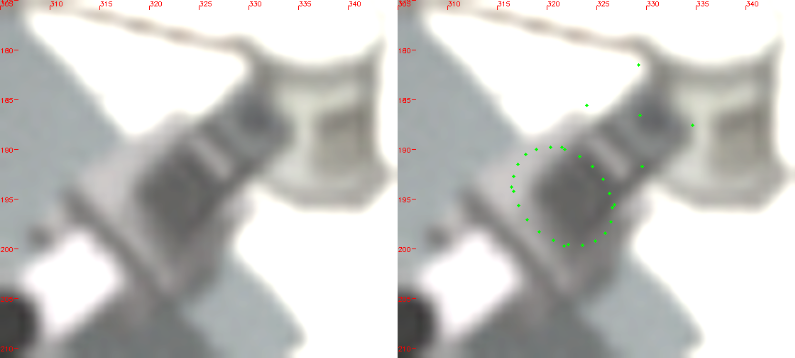

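```bash
python3 - <<'E'
from h import *
for a,b in[((319.4,221.2),(330.3,186.7)),((319.4,220.9),(330,186.5))]:
    X,r=tri(a,b); print((M.T@(X-F)*1000).round(1),r)
E
```

```text
[-2.9  0.1 55.2] 3.2162943720656565
[-2.   0.1 55. ] 2.775431482655794
```

```bash
python3 - <<'E'
from h import *
im=cv2.imread("pics/f_top.png"); sc=cv2.imread("pics/f_scene.png")
def pts(yb): return [dk(x-.0025,yb,z) for x in(-.009,.009) for z in(.048,.012)]
crop(im,300,200,34,32,16,"pics/b1.png",2.4,[proj("top",w) for w in pts(.017)+pts(-.017)])
crop(im,300,200,34,32,16,"pics/b0.png",2.4,[proj("top",w) for w in pts(.013)+pts(-.013)])
A=cv2.hconcat([cv2.imread("pics/b1.png"),cv2.imread("pics/b0.png")]); cv2.imwrite("pics/bb.png",cv2.resize(A,None,fx=.73,fy=.73))
E
```

```text
(no output)
```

View pics/bb.png

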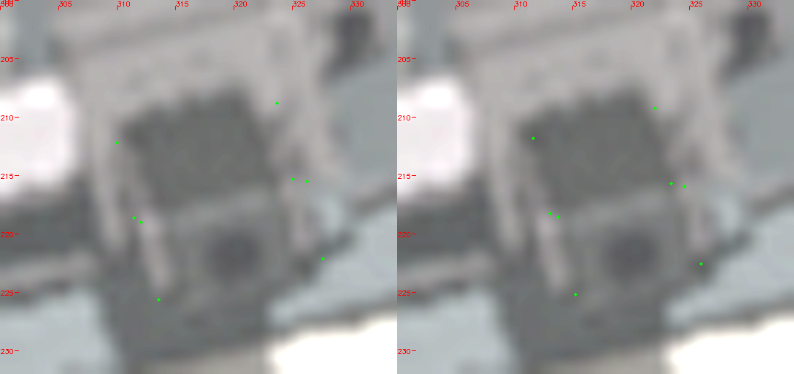

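```bash
python3 - <<'E'
from h import *
a=cv2.imread("pics/top0.png");b=imaging.get_image("top");cv2.imwrite("pics/t_end.png",b)
s=arm.observe();print(s["dq"].round(4),s["force"],s["clock"])
E
```

```text
[-0.0233 -0.0081 -0.0216  0.0117  0.0017 -0.0051 -0.0028] [-0.19374005  0.75591332 -0.53205646] 17.975
```

View pics/t_end.png

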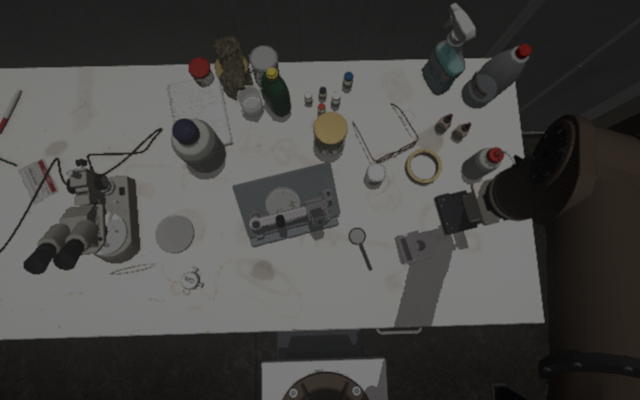

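The picture shows the bar straight across the dishes with its knob at (281,221), and the pin in the fork at (319,215). The bystanders are at their original pixels and the arm is clear.

```bash
python3 -c "
from cell import arm
print(arm.sign_off())"
```

```text
the job is handed in; nothing more can be done
None
```

I closed the bar and put the pin through the fork and bar. It appears seated and locked, and I handed the job in at about 18 s of the 50 s allowed. The hand-in reports no verdict.

**What I did**
- **Bar:** I pushed the knob with the closed fingers until it met its stop. At the end the force rose to about 22 N and the bar hardly moved.
- **Pin tilt:** The tool can only point straight down, so I gripped the pin by both buttons and levered it against the parking block's bore. That left it tilted about 36° in the grip, close to the stand's 35°.
- **Insertion:** I slid it into the fork with the grip at about 26 mm, so both buttons were pressed. I stopped when the axial force reached about 30 N, opened the gripper and backed away.

**What the last checks showed**
- **Bar:** it lies in the fork.
- **Buttons:** a light sliver shows on each side of the handle, which fits the buttons being out.
- **Pin depth:** the handle's top measures about 55 mm above the fork face, against 54 mm if fully seated.
- **Bystanders and arm:** the bystanders look unmoved in the picture, and the arm is clear of everything.

**Less certain**
- The pin leans about 2–3° towards the robot, within the 5.7° allowed.
- The two camera views disagreed by about 3 mm on the handle's top, so the seating depth is only good to about 2 mm.
- The last few millimetres of the push may have been the grip slipping on the pin. I did not push on the seated pin again to test this.

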